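# Bar the specimen clamp and index its knob to the third click

### The arm

A 6-joint arm with a two-finger parallel gripper is mounted at the origin on the work surface. World frame = base frame: x ahead of the robot, y to its left, z up, the work surface at z = 0. Lengths are in m, angles in rad, forces in N, time in s.
With the tool pointing down it reaches from about 0.275 to 0.825 m from the base axis. Payload 4.9 kg.
Tool frame: the origin (TCP) lies midway between the tips of the shut fingers; the grasp point (between the pads) lies 19 mm behind it (bot.grip_depth is the distance from the TCP to the grasp point, in m); z points along the fingers, y is the line along which they close (so a half turn about z gives the same grasp; the last joint's range is limited). The gripper opens to 85 mm and grips with 20 to 120 N. Pads are 22 mm wide; open, the fingers measure 114 mm over their backs; the gripper's body (76 mm by 85 mm) begins 54 mm behind the grasp point. The pads swing forward as they close: fully open they stand 13 mm farther back than shut.
Start: joints at [1.007, 0.326, -0.193, 1.052, 0, 1.437], TCP at [0.229, 0.5, 0.231] pointing down, gripper open.
Joint ranges: [-2.65, 2.65], [-0.97, 1.79], [-1.3, 1.35], [-1.93, 2.1], [-1.47, 1.37], [-3.14, 3.14]. Speed limits (rad/s): [2.57, 2.57, 3.14, 3.14, 3.14, 3.14].

### API

Orientations are given as a unit quaternion [w, x, y, z].
In Python, from cell import bot gives the robot as it stands. Calls block until the motion is done:
- bot.move_pose(position, orientation): joint-space move of the TCP to a pose.
- bot.move_linear(position, speed=0.15, rotation=None, until_force=None): straight line of the TCP; rotation=None keeps the orientation; speed is the mean speed in m/s. With until_force (N) it stops when the force on the tool has changed by that much, and returns True; else False.
- bot.goto_joints(angles): joint-space move.
- bot.set_gripper(opening, grasp_force=None): opening from 0.0 (shut) to 1.0 (fully open); grasp_force is the grip in N (None keeps the last); returns when the fingers have stopped.
- bot.wait(seconds).
- bot.solve_ik(position, orientation): joint angles nearest the present ones, or None.
- bot.camera(name): name is "scene" or "side" or "wrist"; returns the picture (384x512x3 uint8, red, green, blue); there is no depth.
- bot.calibration(name): a dict with "mtx" (3x3 intrinsics, pixels), "k1" (the pictures are not rectified: a ray, as slopes to the right and down, at radius r is drawn at 1 + k1 r^2 times it, then the intrinsics apply), "extrinsics" (4x4, takes a point from world to camera coordinates); the wrist camera has in their place "hand_eye" (4x4, takes a point from camera to tool coordinates, whose origin is the TCP and whose axes are the flange's). Camera axes: x right, y down, z forward; pixel columns grow to the right and rows downward; lengths in m; the calibration is good to about 2 mm. A picture is of the moment at which its call begins: read the wrist's pose just before it. calibration takes no time and is no camera call.
A pose or a line that the arm cannot do raises bot.PlanningError and nothing moves.
- bot.close_job(): hands the job in; it is judged then, once.
Trained networks look in the newest picture that a camera, given by its name, has taken for a name from the list of things; names that differ only in an ending like _2 or _b are one class to them, and where a whole thing is asked for, a point or a joint stands for the part that bears it (a point fixed in the world has none). Each returns a list of dicts, best first, with "confidence" (0 to 1); they miss things now and then, are a little off and sometimes report something else, mostly with a low value. They report only what shows in the picture. A call takes as long as a camera call. They do not tell look-alikes from the thing itself.
- bot.search_frame(camera, thing): "bbox" ([left, top, width, height] in pixels, round what is visible of it).
Readings, each from a call of its own:
- bot.read_clock(): time.
- bot.read_joint_positions(): joint angles.
- bot.read_joint_vel(): joint speeds.
- bot.read_joint_efforts(): joint torques, N m.
- bot.read_position(): TCP position.
- bot.read_tool_rot(): TCP orientation.
- bot.read_ft_force(): force on the tool from outside, world axes, zero at the start.
- bot.read_moment(): the same for the moment, N m.
- bot.read_gripper_width(): opening from 0.0 (shut) to 1.0 (fully open).
- bot.read_finger_force(): force on a finger pad.
Only numpy, scipy, OpenCV 4.12 (cv2) and the standard library are available. Lean on these libraries where they do the work, as an engineer would, in place of code of your own. Each camera call takes 0.05 s, during which the arm holds its last target. There are 200 camera calls.

### The job

Lay the aluminium retaining bar across the two slotted posts of the specimen clamp, down in both slots and roughly centred, and let go of it. Then turn the clamp's black indexing knob anticlockwise all the way back to its end stop, and from there clockwise by feel, counting clicks, to the third click and never past it. Finish while still gripping the knob at the third click, with the bar still in its slots; do not disturb the slide box, the bottle or the dish.

Things in the scene. Friction and masses are not known exactly. Their poses are not given: they have to be found in the camera images.
- clamp: specimen clamp, fixed. Origin on the bench midway between its two posts. Base 245 x 190 mm, x -165 to 80 mm, 12 mm high. Posts at y = +70 and -70 mm, each 42 mm (x) by 24 mm (y), 70 mm high; slots in their tops run along y, 26 mm wide, 12 mm deep, cheeks 8 mm thick. Tray and specimen between them at most 44 mm high. Round knob housing, 76 mm wide, 45 mm high, at x = -115 mm, y = 0
- seat (a point): midpoint between the two slots at the height of the slot floors, 58 mm above the bench; same axes as the clamp. The seated bar's underside centre belongs here, the bar along y
- bar_mid (a point): centre of the loose aluminium bar, 17 mm above its underside; x along it. 190 long, 20 wide, 14 mm thick, with a grip block in the middle, 40 mm long, as wide as the bar (20 mm), top 34 mm above the underside: pinch it across y. 0.14 to 0.27 kg. Seated, this point is 75 mm above the bench. Starts flat on the bench left or right of the clamp, the slide box on the other side
- knob_grip (a point): on the knob's vertical axis, at the height to grip, 72 mm above the bench. Upright black grip bar 44 mm long (this point's x), 14 mm thick (y), from 53 to 83 mm above the bench, on a 48 mm round skirt (45 to 53 mm). Turns with the knob; white mark near its +x end
- knob (a joint): knob angle (rad), growing clockwise from above; at 0 the grip bar's x lies along the clamp's x. A sprung plunger clicks into a notch every 24 degrees (0.419); leaving one takes about 0.1 to 0.2 N m, past half-way it snaps on. Home notch 0, rigid end stop at -0.05; clicks one, two, three at 0.419, 0.838, 1.257; two more follow. Starts at click one or two, rarely stuck between
- slidebox: white and grey slide box, 102 x 82 x 32 mm, loose; origin at its underside's centre. Leave alone
- reagent: bottle with an orange cap, 60 mm diameter, 120 mm high, loose, beyond the clamp on one side; origin at its underside's centre. Leave alone
- dish: pale round closed dish, 92 mm diameter, 18 mm high, loose, beyond the clamp on the other side; origin at its underside's centre. Leave alone
- bar: the same bar; origin at its underside's centre
Things that resemble listed ones, but are neither listed nor needed, are in the scene too. Of the things that look like the bar, the smallest one is meant.

How it is judged:
By the outcome, as a careful person would: the job done as asked, in the order asked, and still so for the second after the job is handed in, while the arm keeps its last pose, push and grip.
It also fails if it takes over 70 s, if anything falls off the work surface, if the arm or the gripper's body presses on something with over 40 N, if the wrist force passes 120 N, or if a joint passes its speed limit or range.

## Working session

There is one attempt and no reset: what is moved stays moved. The work goes in short steps, each a Python script; the robot and the scene stay as the last script left them, time stands still between calls to the robot, and variables do not carry over. Pictures are saved under pics/ and viewed, at most 10 in all, crops included, and the job is handed in when it is done.

```bash
ls; mkdir -p pics
cat > h.py <<'E'
import numpy as np, cv2
from cell import bot
from scipy.spatial.transform import Rotation as R
def cam(name):
    c=bot.calibration(name)
    if name=="wrist":
        q=bot.read_tool_rot(); T=np.eye(4); T[:3,:3]=R.from_quat([q[1],q[2],q[3],q[0]]).as_matrix(); T[:3,3]=bot.read_position()
        return c,T@np.array(c["hand_eye"])
    return c,np.linalg.inv(np.array(c["extrinsics"]))
def shot(name,f=None):
    c=cam(name); im=np.array(bot.camera(name))
    if f: cv2.imwrite("pics/"+f,im[:,:,::-1])
    return im,c
def ray(c,uv):
    k,T=c; m=np.array(k["mtx"]); x=np.array([(uv[0]-m[0,2])/m[0,0],(uv[1]-m[1,2])/m[1,1]]); s=x.copy()
    for _ in range(20): s=x/(1+k["k1"]*(s@s))
    return T[:3,3],T[:3,:3]@np.array([s[0],s[1],1])
def onplane(c,uv,z):
    o,d=ray(c,uv); return o+d*(z-o[2])/d[2]
def down(yaw):  # tool z down; tool x axis at angle yaw in world
    q=(R.from_euler('z',yaw)*R.from_euler('x',np.pi)).as_quat(); return [q[3],q[0],q[1],q[2]]
def proj(c,P):
    k,T=c; p=np.linalg.inv(T)@np.append(P,1); s=p[:2]/p[2]; s=s*(1+k["k1"]*(s@s)); m=np.array(k["mtx"])
    return np.array([m[0,0]*s[0]+m[0,2],m[1,1]*s[1]+m[1,2]])
E
cat > a.py <<'E'
from h import *
print(bot.read_clock(), bot.read_tool_rot(), bot.calibration("wrist"))
ims=[]
for n in ["scene","side"]:
    im,c=shot(n); ims.append(im)
    print(n,c[1].round(3).tolist())
    for t in ["clamp","bar","knob","slidebox","reagent","dish"]:
        for d in bot.search_frame(n,t):
            b=d["bbox"]; print(t,np.round(b),round(d["confidence"],2), onplane(c,(b[0]+b[2]/2,b[1]+b[3]/2),0.02).round(3))
for n,im in zip("ab",ims): cv2.imwrite("pics/%s.png"%n,cv2.resize(im[:,:,::-1],(800,600)))
E
python3 a.py
```

```text
pics
0.0 [-2.92664087e-04  2.13240977e-01  9.76999241e-01 -8.27004360e-04] {'mtx': array([[273.7789692 ,   0.        , 250.77439575],
       [  0.        , 273.7789692 , 187.7485595 ],
       [  0.        ,   0.        ,   1.        ]]), 'k1': -0.03713323263090781, 'hand_eye': array([[-4.00506679e-04, -9.58486628e-01, -2.85137203e-01,
         7.39023540e-02],
       [ 9.99999906e-01, -4.31696232e-04,  4.65334731e-05,
        -3.38602345e-04],
       [-1.67694368e-04, -2.85137157e-01,  9.58486710e-01,
        -1.42489386e-01],
       [ 0.00000000e+00,  0.00000000e+00,  0.00000000e+00,
         1.00000000e+00]])}
scene [[-0.531, 0.608, -0.591, 1.179], [0.848, 0.368, -0.382, 0.578], [-0.015, -0.703, -0.711, 0.97], [0.0, 0.0, 0.0, 1.0]]
clamp [161. 180.  98.  85.] 0.79 [0.578 0.024 0.02 ]
bar [326. 155.  74.  51.] 0.82 [0.181 0.339 0.02 ]
bar [344. 231.  89.  67.] 0.72 [0.449 0.516 0.02 ]
bar [162. 186.  99.  78.] 0.71 [0.584 0.031 0.02 ]
bar [284. 214.  50.  32.] 0.59 [0.452 0.285 0.02 ]
bar [ 95. 193.  30.  27.] 0.49 [ 0.683 -0.276  0.02 ]
knob [217. 187.  14.  12.] 0.76 [ 0.458 -0.011  0.02 ]
slidebox [148. 148.  30.  30.] 0.58 [ 0.449 -0.27   0.02 ]
slidebox [162. 184.  97.  80.] 0.21 [0.583 0.029 0.02 ]
reagent [256. 263.  21.  40.] 0.77 [0.666 0.27  0.02 ]
dish [ 94. 194.  32.  26.] 0.64 [ 0.685 -0.277  0.02 ]
dish [215. 184.  21.  17.] 0.28 [ 0.453 -0.01   0.02 ]
side [[0.971, -0.148, 0.187, 0.167], [-0.237, -0.532, 0.813, -0.969], [-0.021, -0.834, -0.552, 0.792], [0.0, 0.0, 0.0, 1.0]]
clamp [266. 192.  95.  56.] 0.57 [ 0.563 -0.002  0.02 ]
bar [228. 174.  52.  14.] 0.59 [0.44  0.275 0.02 ]
bar [239. 137.   4.  34.] 0.52 [0.439 0.487 0.02 ]
knob [280. 202.  18.  17.] 0.52 [0.506 0.067 0.02 ]
slidebox [280. 204.  19.  11.] 0.5 [0.509 0.073 0.02 ]
reagent [308. 144.  16.  39.] 0.63 [0.697 0.335 0.02 ]
dish [377. 272.  36.  26.] 0.62 [ 0.666 -0.308  0.02 ]
```

View pics/a.png

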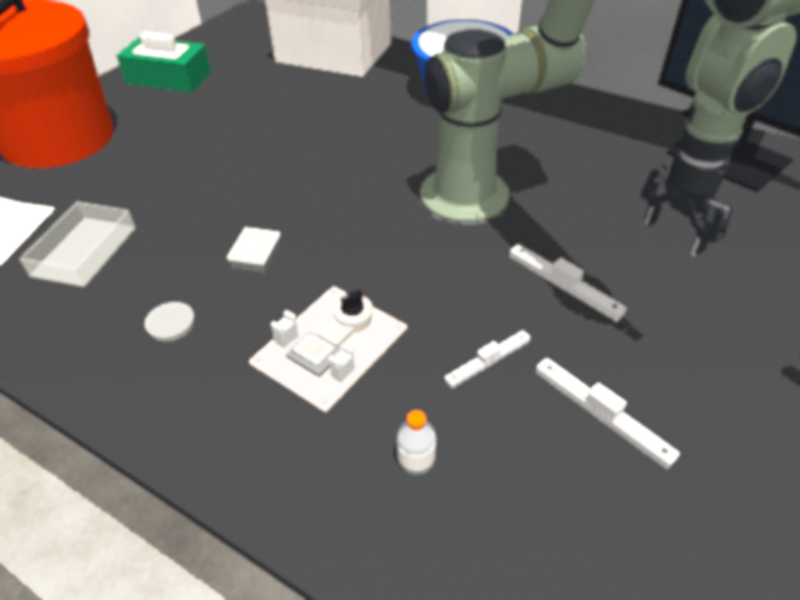

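View pics/b.png

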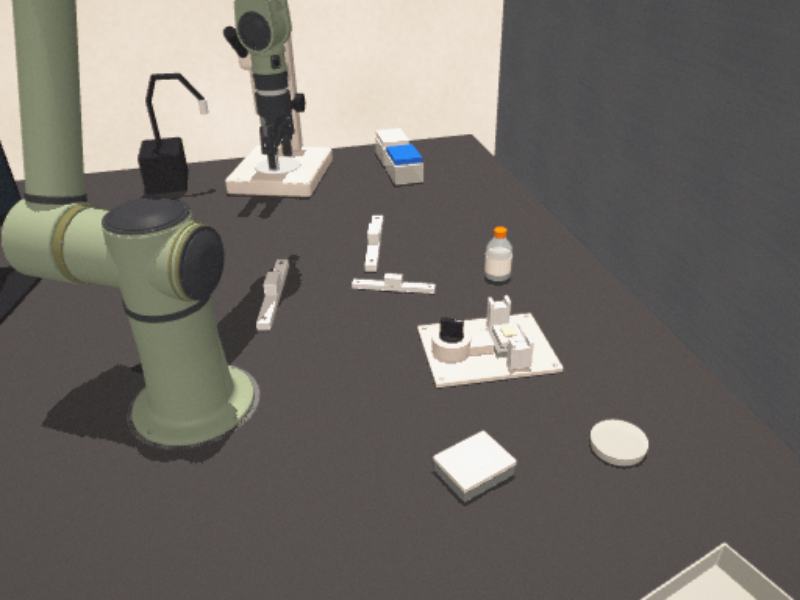

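The scene view (800x600) shows three bars. The smallest is at about (488,358), between the clamp and the large bars. The clamp centre is at about (328,345), the bottle at (416,440), the dish at (170,320) and the slide box at (254,246), on the other side of the clamp. Next I'll take closer wrist views.

```bash
cat > b.py <<'E'
from h import *
ca=cam("scene")
print("barends",[onplane(ca,np.array(p)*.64,.014).round(3) for p in [(450,381),(527,337)]])
print("corners",[onplane(ca,np.array(p)*.64,.012).round(3) for p in [(250,362),(326,408),(406,326),(335,288)]])
for i,p in enumerate([(0.46,0.0,0.28),(0.38,0.285,0.22)]):
    bot.move_pose(list(p),down(np.pi)); bot.wait(.3)
    im,c=shot("wrist","w%d.png"%i); np.save("w%d.npy"%i,c[1])
    for t in ["clamp","bar","knob"]:
        for d in bot.search_frame("wrist",t):
            b=d["bbox"]; print(t,np.round(b),round(d["confidence"],2), onplane(c,(b[0]+b[2]/2,b[1]+b[3]/2),0.02).round(3))
print(bot.read_clock(),bot.read_joint_positions())
E
python3 b.py
```

```text
barends [array([0.522, 0.254, 0.014]), array([0.354, 0.328, 0.014])]
corners [array([ 0.676, -0.086,  0.012]), array([0.685, 0.097, 0.012]), array([0.449, 0.115, 0.012]), array([ 0.435, -0.067,  0.012])]
clamp [199. 138. 125. 147.] 0.96 [0.544 0.018 0.02 ]
clamp [396.  78.  80. 122.] 0.36 [0.43  0.276 0.02 ]
bar [489. 113.  23.  21.] 0.87 [0.406 0.371 0.02 ]
bar [397.  77.  81. 124.] 0.58 [0.43  0.279 0.02 ]
knob [241. 165.  38.  38.] 0.75 [0.499 0.015 0.02 ]
clamp [  1. 199. 133. 149.] 0.95 [0.54  0.014 0.02 ]
clamp [ 17. 234.  48.  47.] 0.44 [ 0.513 -0.02   0.02 ]
clamp [218. 138.  65. 126.] 0.42 [0.427 0.285 0.02 ]
bar [306.   0. 101.  25.] 0.97 [0.205 0.403 0.02 ]
bar [316. 172. 188.  64.] 0.93 [0.432 0.499 0.02 ]
bar [219. 134.  68. 129.] 0.67 [0.423 0.287 0.02 ]
knob [ 19. 234.  47.  48.] 0.66 [ 0.515 -0.019  0.02 ]
4.85 [ 4.87371510e-01  1.96496525e-01 -3.98175034e-01  9.75989706e-01
 -1.04744531e-05  4.87886159e-01]
```

```bash
python3 -c "
import cv2
a=cv2.imread('pics/w0.png')[120:300,180:420]; cv2.imwrite('pics/w0c.png',cv2.resize(a,(800,600)))
a=cv2.imread('pics/w1.png')[110:290,150:390]; cv2.imwrite('pics/w1c.png',cv2.resize(a,(800,600)))"
```

```text
(no output)
```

View pics/w0c.png

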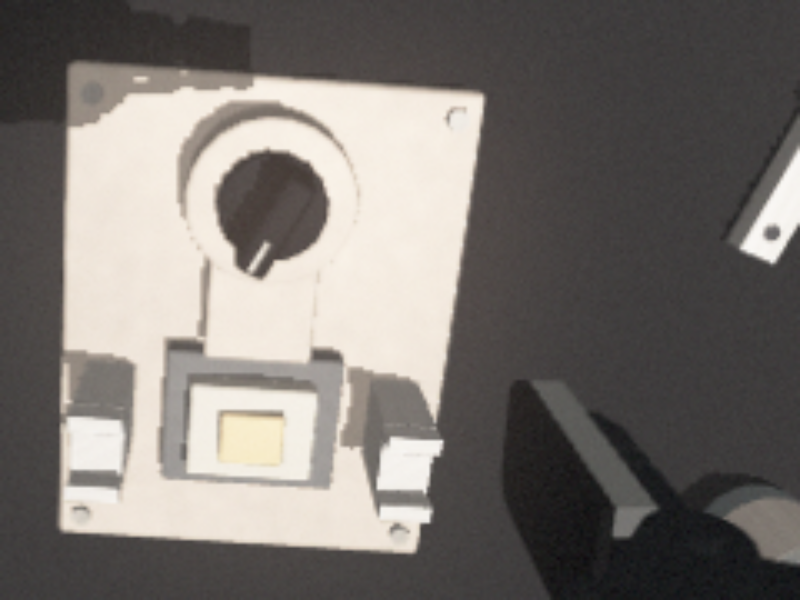

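View pics/w1c.png

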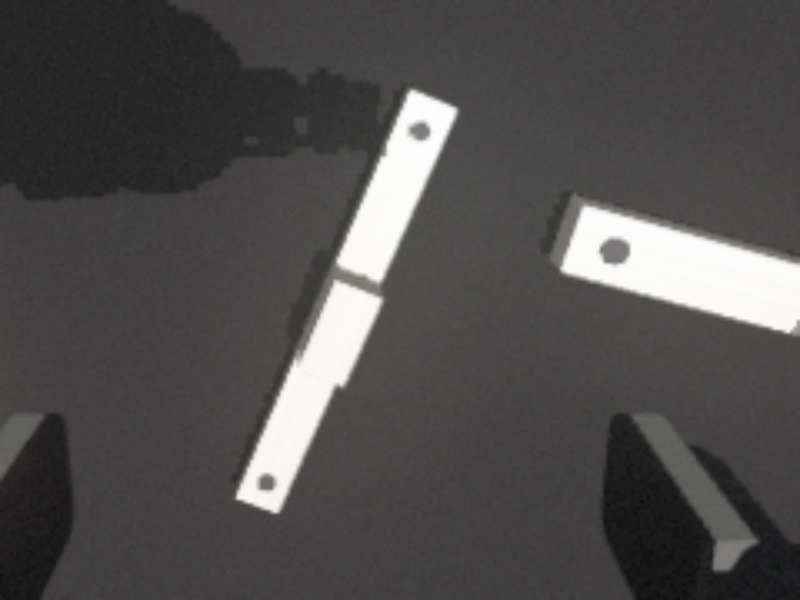

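The clamp crop shows the base corners at (68,62), (485,92), (415,552) and (60,530), the knob centre near (272,205), and its white mark pointing down and left. The bar crop shows the bar's top corners at (410,90), (457,108), (283,514) and (236,498).

```bash
cat > c.py <<'E'
from h import *
import json
k=bot.calibration("wrist")
def pts(i,o,L,z): return np.array([onplane((k,np.load("w%d.npy"%i)),np.array(p)*.3+o,z)[:2] for p in L])
def fit(m,w):
    m=np.array(m,float); a=(m-m.mean(0))@[1,1j]; b=(w-w.mean(0))@[1,1j]; th=np.angle((b*a.conj()).sum())
    Rm=np.array([[np.cos(th),-np.sin(th)],[np.sin(th),np.cos(th)]]); t=w.mean(0)-Rm@m.mean(0)
    return t,th,Rm,((m@Rm.T+t-w)*1e3).round(1).tolist()
o0=np.array([180,120]);o1=np.array([150,110])
B=pts(1,o1,[(410,90),(457,108),(283,514),(236,498)],.014)
bt,bth,_,r=fit([(-.095,-.01),(-.095,.01),(.095,.01),(.095,-.01)],B); print("bar",bt,bth,r)
G=pts(1,o1,[(335,281),(383,298),(346,386),(298,366)],.034); print("block centre",G.mean(0))
C=pts(0,o0,[(68,62),(485,92),(415,552),(60,530)],.012)
ct,cth,Rm,r=fit([(-.165,-.095),(-.165,.095),(.08,.095),(.08,-.095)],C); print("clamp",ct,cth,r)
c=(k,np.load("w0.npy"))
kn=ct+Rm@[-.115,0]; 
print("posts top px",[((proj(c,[*(ct+Rm@[x,y]),.07])-o0)/.3).round() for y in(-.082,-.058,.058,.082) for x in(-.021,.021)])
print("knob px",((proj(c,[*kn,.045])-o0)/.3).round(),"top",((proj(c,[*kn,.083])-o0)/.3).round())
for a in range(3):
    th=cth-a*.41888; print(a,[((proj(c,[*(kn+s*.022*np.array([np.cos(th),np.sin(th)])),.083])-o0)/.3).round() for s in(1,-1)])
json.dump(dict(bar=list(bt),bth=bth,ct=list(ct),cth=cth),open("p.json","w"))
E
python3 c.py
```

```text
bar [0.43484325 0.2865056 ] -0.3828088188338918 [[-0.8, -0.1], [-0.1, 0.4], [0.2, -1.0], [0.7, 0.7]]
block centre [0.43440852 0.28626748]
clamp [0.6023168 0.0077173] -0.07145189084693647 [[-0.9, -1.0], [-0.6, 1.1], [0.8, 1.2], [0.8, -1.4]]
posts top px [array([ 66., 414.]), array([ 64., 499.]), array([121., 418.]), array([118., 502.]), array([389., 435.]), array([377., 518.]), array([443., 438.]), array([430., 521.])]
knob px [271. 202.] top [275. 227.]
0 [array([270., 280.]), array([280., 172.])]
1 [array([248., 274.]), array([303., 179.])]
2 [array([230., 260.]), array([321., 193.])]
```

```bash
cat > d.py <<'E'
from h import *
import json
p=json.load(open("p.json")); bx,by=p["bar"]; ct=np.array(p["ct"]); cth=p["cth"]
bot.set_gripper(0.6,50)
q=down(p["bth"]+np.pi)
bot.move_pose([bx,by,.09],q)
print(bot.move_linear([bx,by,.008],speed=.1,until_force=10),bot.read_position())
bot.set_gripper(0.0,50); print("w",bot.read_gripper_width()*85,bot.read_finger_force())
bot.move_linear([bx,by,.17],speed=.15)
print("w",bot.read_gripper_width()*85,bot.read_ft_force(),bot.read_moment())
bot.move_pose([ct[0],ct[1],.17],down(cth+np.pi/2)); bot.wait(.3)
print(bot.read_position(),bot.read_joint_positions(),bot.read_clock())
shot("wrist","g.png"); s,_=shot("side"); a,_=shot("scene")
cv2.imwrite("pics/g2.png",np.hstack([cv2.resize(s[90:270,220:400],(400,400)),cv2.resize(a[110:290,130:310],(400,400))])[:,:,::-1])
E
python3 d.py
```

```text
False [0.435393   0.28682577 0.00867471]
w 19.026443571397156 50.45279463753104
w 19.015748808924258 [ 0.35509874  0.0190326  -2.35988954] [-0.00377941  0.03404901 -0.0077553 ]
[0.60215896 0.00872911 0.17014308] [-1.08057686e-01  4.66183314e-01 -1.41966037e-01  9.62542421e-01
  6.43980683e-05  1.53252464e+00] 10.0167
```

View pics/g.png

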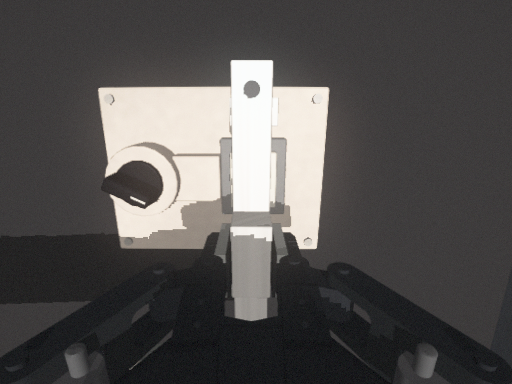

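The bar is held square and lined up over both posts. In this view the base corners are at (101,88), (327,87), (320,250) and (115,250), and the bar's far end is at (232–272, 63). I'll check the clamp fit from this yaw, then seat the bar.

```bash
cat > e.py <<'E'
from h import *
import json
exec(open("c.py").read().split("o0=")[0].split("import json")[1])
p=json.load(open("p.json")); ct=np.array(p["ct"]); cth=p["cth"]
c=cam("wrist")
im=cv2.cvtColor(cv2.imread("pics/g.png"),cv2.COLOR_BGR2GRAY)
C=np.array([[101,88],[327,87],[320,250],[115,250]],np.float32)
C2=cv2.cornerSubPix(im,C.copy().reshape(-1,1,2),(6,6),(-1,-1),(3,50,.01)).reshape(-1,2); print(C2)
m=[(-.165,.095),(.08,.095),(.08,-.095),(-.165,-.095)]
W=np.array([onplane(c,x,.012)[:2] for x in C2])
t,th,Rm,r=fit(m,W); print("clamp",t,th,r,"old",ct,cth)
zt=bot.read_position()[2]-.0087+.014
E=[onplane(c,x,zt)[:2] for x in[(232,63),(272,63)]]
print("bar far end mid",np.mean(E,0),"in clamp",Rm.T@(np.mean(E,0)-t), "width",np.linalg.norm(E[0]-E[1]))
E
python3 e.py
```

```text
[[ 97.71031   87.695854]
 [328.47382   86.95293 ]
 [315.9666   248.33592 ]
 [120.58981  247.4767  ]]
clamp [0.6031117  0.00727961] -0.0733059923454889 [[-1.7, 1.8], [1.8, 1.2], [1.7, -1.6], [-1.7, -1.4]] old [0.6023168 0.0077173] -0.07145189084693647
bar far end mid [0.60803879 0.10026432] in clamp [-0.00189638  0.09309584] width 0.018546875891887242
```

```bash
cat > f.py <<'E'
from h import *
x,y=.6037,.0070; q=down(-.0724+np.pi/2)
bot.move_linear([x,y,.085],speed=.12,rotation=q); bot.wait(.2); f0=bot.read_ft_force()
hit=bot.move_linear([x,y,.0655],speed=.03,until_force=6)
print(hit,bot.read_position(),f0,bot.read_ft_force(),bot.read_moment(),bot.read_clock())
shot("wrist","s.png"); s,_=shot("side"); a,_=shot("scene")
cv2.imwrite("pics/s2.png",np.hstack([cv2.resize(s[170:270,255:375],(400,333)),cv2.resize(a[170:270,150:270],(400,333))])[:,:,::-1])
E
python3 f.py
```

```text
True [0.60328774 0.007047   0.06674948] [ 0.09492132  0.44095476 -2.48604758] [0.65680339 1.06352209 3.71002469] [-0.01904692 -0.02617387  0.0195648 ] 11.8083
```

View pics/s2.png

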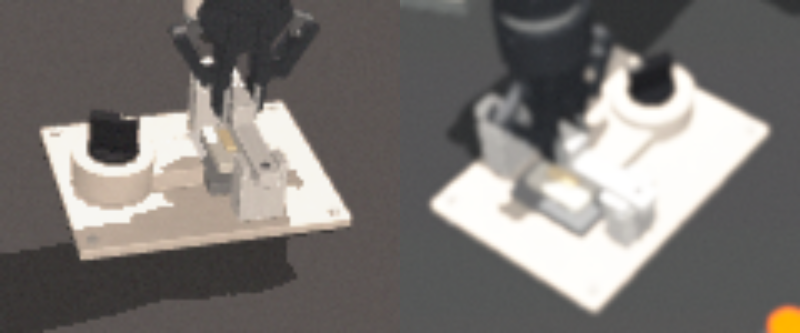

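```bash
cat > g.py <<'E'
from h import *
bot.set_gripper(0.45)
P=np.array(bot.read_position())
bot.move_linear([P[0],P[1],.16],speed=.15)
cth=-.0724; ct=np.array([.6027,.0075]); kn=ct-.115*np.array([np.cos(cth),np.sin(cth)])
print(kn); bot.set_gripper(.55,70)
bot.move_pose([kn[0],kn[1],.16],down(cth-.419+np.pi)); bot.wait(.3)
im,c=shot("wrist"); np.save("k.npy",c[1])
print(bot.read_joint_positions(),bot.read_position(),bot.read_clock(),bot.read_moment(),bot.read_ft_force())
cv2.imwrite("pics/k.png",cv2.resize(im[:,:,::-1],(800,600)))
for a in(0,1,2): 
    th=cth-a*.419; print(a,[(proj(c,[*(kn+s*.022*np.array([np.cos(th),np.sin(th)])),.083])/.64).round() for s in(1,-1)])
print("bar block",[(proj(c,[*(ct+[x,y]),.092])/.64).round() for x in(-.01,.01) for y in(-.02,.02)])
E
python3 g.py
```

```text
[0.48800127 0.01581873]
[-1.18897011e-01  2.77822363e-01 -4.58235465e-01  8.34863084e-01
  2.66052981e-05  3.72647185e-01] [0.48814961 0.01581686 0.15990665] 14.7333 [ 0.01848624 -0.01143242  0.02014081] [ 0.09761217  0.46473355 -0.24091862]
0 [array([409., 343.]), array([375., 272.])]
1 [array([392., 346.]), array([392., 269.])]
2 [array([376., 343.]), array([409., 272.])]
bar block [array([434., 481.]), array([495., 454.]), array([448., 505.]), array([509., 479.])]
```

View pics/k.png

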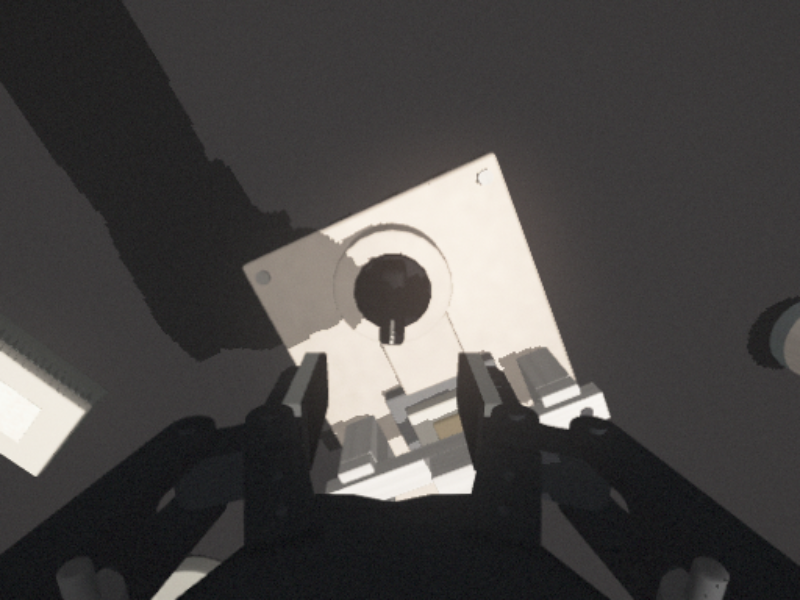

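The bar is seated. The knob's mark is at (392,335), which matches the click-one prediction. I'll grip it and turn it anticlockwise to the stop.

```bash
cat > t.py <<'E'
from h import *
kn=[.488,.0158]
print(bot.move_linear([*kn,.057],speed=.1,until_force=8),bot.read_position())
bot.set_gripper(0.0,80); bot.wait(.2)
print("w",bot.read_gripper_width()*85,bot.read_ft_force(),bot.read_moment())
j=np.array(bot.read_joint_positions()); j0=j.copy(); m0=bot.read_moment()[2]; np.save("j0.npy",j0)
log=[]
for i in range(60):
    j[5]-=.04 if i<9 else .015
    bot.goto_joints(list(j)); m=bot.read_moment()[2]-m0; a=bot.read_joint_positions()[5]-j0[5]
    log.append((round(j[5]-j0[5],3),round(a,3),round(m,3)))
    if abs(m)>.5 and i>9 or j[5]-j0[5]<-.62: break
print(log,bot.read_ft_force(),bot.read_position(),bot.read_clock(),m0,j0)
E
python3 t.py
```

```text
False [0.48852687 0.01576714 0.05750832]
w 12.506410374253841 [-1.34715229 -0.30517001  6.39401853] [ 0.0454656   0.22587925 -0.03982129]
[(np.float64(-0.04), np.float64(-0.039), np.float64(-0.038)), (np.float64(-0.08), np.float64(-0.079), np.float64(0.023)), (np.float64(-0.12), np.float64(-0.119), np.float64(0.064)), (np.float64(-0.16), np.float64(-0.158), np.float64(0.006)), (np.float64(-0.2), np.float64(-0.198), np.float64(0.031)), (np.float64(-0.24), np.float64(-0.238), np.float64(0.074)), (np.float64(-0.28), np.float64(-0.278), np.float64(0.092)), (np.float64(-0.32), np.float64(-0.318), np.float64(0.146)), (np.float64(-0.36), np.float64(-0.358), np.float64(0.215)), (np.float64(-0.375), np.float64(-0.374), np.float64(0.103)), (np.float64(-0.39), np.float64(-0.389), np.float64(0.131)), (np.float64(-0.405), np.float64(-0.404), np.float64(0.106)), (np.float64(-0.42), np.float64(-0.419), np.float64(0.117)), (np.float64(-0.435), np.float64(-0.434), np.float64(0.002)), (np.float64(-0.45), np.float64(-0.449), np.float64(-0.086)), (np.float64(-0.465), np.float64(-0.464), np.float64(-0.132)), (np.float64(-0.48), np.float64(-0.478), np.float64(-0.149)), (np.float64(-0.495), np.float64(-0.492), np.float64(-0.724))] [-2.36505593 -4.2154743   4.56464402] [0.48844165 0.01528966 0.05768095] 21.0167 -0.03982128712321493 [-1.18941513e-01  4.12111441e-01 -5.77692324e-01  5.79723312e-01
  6.16515347e-06  3.72402280e-01]
```

```bash
cat > u.py <<'E'
from h import *
j=np.array(bot.read_joint_positions()); j0=np.load("j0.npy"); m0=-.0398; log=[]
def go(r):
    j[5]=j0[5]+r; bot.goto_joints(list(j)); log.append((float(round(r,3)),float(round(bot.read_moment()[2]-m0,3))))
for r in np.r_[np.arange(-.46,.74,.04),np.arange(.74,.815,.015)]: go(r)
print(log,bot.read_ft_force(),bot.read_position(),bot.read_gripper_width()*85,bot.read_clock())
E
python3 u.py
```

```text
[(-0.46, -0.208), (-0.42, 0.04), (-0.38, 0.295), (-0.34, 0.007), (-0.3, 0.048), (-0.26, 0.026), (-0.22, 0.037), (-0.18, -0.037), (-0.14, -0.022), (-0.1, -0.015), (-0.06, -0.152), (-0.02, 0.001), (0.02, 0.156), (0.06, 0.031), (0.1, 0.092), (0.14, -0.011), (0.18, 0.025), (0.22, 0.006), (0.26, -0.031), (0.3, -0.008), (0.34, -0.138), (0.38, -0.257), (0.42, 0.048), (0.46, 0.267), (0.5, 0.07), (0.54, 0.069), (0.58, 0.039), (0.62, 0.013), (0.66, -0.001), (0.7, 0.0), (0.74, -0.024), (0.755, -0.07), (0.77, 0.006), (0.785, -0.084), (0.8, 0.012)] [0.12809662 7.25051438 1.50063119] [0.48920119 0.01621432 0.05770944] 12.406092180266011 29.7667
```

Three notch centres have come up so far, at about -0.425, -0.01 and 0.415, so the third click is near 0.83.

```bash
cat > v.py <<'E'
from h import *
j=np.array(bot.read_joint_positions()); j0=np.load("j0.npy"); m0=-.0398; log=[]
for r in (.812,.822,.832):
    j[5]=j0[5]+r; bot.goto_joints(list(j)); bot.wait(.15); log.append((r,round(bot.read_moment()[2]-m0,3)))
print(log,bot.read_ft_force(),bot.read_gripper_width()*85,bot.read_joint_positions(),bot.read_clock())
s,_=shot("side"); a,_=shot("scene")
cv2.imwrite("pics/v.png",np.hstack([cv2.resize(s[150:280,240:370],(400,400)),cv2.resize(a[160:290,140:270],(400,400))])[:,:,::-1])
E
python3 v.py
```

```text
[(0.812, np.float64(0.015)), (0.822, np.float64(0.021)), (0.832, np.float64(0.07))] [0.15080484 4.24372433 2.16882148] 12.632830800428678 [-0.11877523  0.41228225 -0.57720117  0.57885128  0.00171778  1.20434462] 30.9667
```

View pics/v.png

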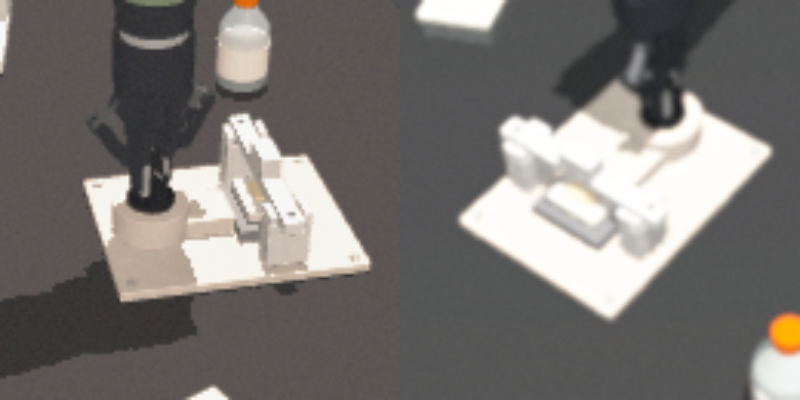

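```bash
python3 -c "
from cell import bot
print(bot.close_job())"
```

```text
the job is handed in; nothing more can be done
None
```

I laid the bar in both slots and let go, turned the knob back to its end stop and then clockwise to the third click, and handed the job in at about 31 s with the knob still gripped; the third notch felt weaker than the first two, but its angle matches.

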